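# Shake down the jiko and bring a briquette with the tongs

### The arm

A 6-joint arm with a two-finger parallel gripper is mounted at the origin on the work surface. World frame = base frame: x ahead of the robot, y to its left, z up, the work surface at z = 0. Lengths are in mm, angles in degrees, forces in N, time in s.
With the tool pointing down it reaches from about 325 to 1000 mm from the base axis. Payload 5.1 kg.
Tool frame: the origin (TCP) lies midway between the tips of the shut fingers; the grasp point (between the pads) lies 19 mm behind it; z points along the fingers, y is the line along which they close (so a half turn about z gives the same grasp; the last joint's range is limited). The gripper opens to 85 mm and grips with 20 to 120 N. Pads are 22 mm wide; open, the fingers measure 114 mm over their backs; the gripper's body (76 mm by 85 mm) begins 54 mm behind the grasp point. The pads swing forward as they close: fully open they stand 13 mm farther back than shut.
Start: joints at [-79.045, 7.093, 94.555, -0, 78.352, -4.733], TCP at [175.722, -625.784, 202.522] pointing down, gripper open.
Joint ranges: [-149.61, 149.61], [-58.7, 133.49], [1.44, 155.28], [-77.14, 257.14], [18.33, 153.61], [-166.67, 166.67]. Speed limits (degrees/s): [147.25, 147.25, 180, 180, 180, 180].

### API

Orientations are given as [roll, pitch, yaw] about the fixed x, y, z axes, in that order (R = Rz(yaw) Ry(pitch) Rx(roll)).
In Python, from plant import robot, cams, job gives the robot as it stands. The module is installed in compiled form; this text tells all that it offers.
- The arm moves only by the shell command python3 -m inch 'ROWS' [OPENING] [FORCE]. ROWS is text: rows parted by semicolons, each of 4 numbers parted by spaces: the shift along the tool's x, y, z in m, then the turn about the tool's z in rad. A call has exactly 10 rows; each row is the pose to reach, as a shift and turn from the pose commanded when the call began, along the tool's axes at that moment; what a row does not reach only later rows make up. A row lasts 1/10 s, in which the tool goes at most 50 mm and 8.59 degrees, less where a joint would pass 70% of its speed; a pose out of reach is approached as far as the arm can. A call with a gripper value outside its range is refused whole. OPENING is the finger opening in m, from 0 to 0.0854, set as the call begins (- or left out, the last holds). The fingers move at their own pace and stop on an object; FORCE is the grip in N (left out, the last holds). Time passes only in rows, so rows that repeat a pose let the fingers close, or fill a call up. It gives the time, the measured TCP pose, the force, the opening and the grip force at its end, in the units of the state.
- robot.sense(): the state, without advancing time (a new reading comes with each control period).
- cams.camera(name): name is "scene" or "top"; returns (picture, depth): 384x512x3 uint8, red, green, blue; 384x512 float32, mm along the optical axis (not along the pixel's ray), 0 where there is no reading.
- cams.calibration(name): a dict with "vfov" (degrees; the focal length in pixels is half the picture's height over the tangent of half this angle, whatever the lens; pixels are square), "cx", "cy" (the principal point, pixels), "xyz" and "orientation" of the camera in the world. Camera axes: x right, y down, z forward; pixel columns grow to the right and rows downward; lengths in mm; the calibration is good to about 2 mm. A picture is of the moment at which its call begins. calibration takes no time and is no camera call.
- job.sign_off(): hands the job in; it is judged then, once.
The state is a dict: "clock": time; "joint_pos": joint angles; "joint_vel": joint speeds; "tau": joint torques, N m; "tool_pos": TCP position; "tcp_rot": TCP orientation; "contact_force": force on the tool from outside, world axes, zero at the start; "torque": the same for the moment, N m; "opening": finger opening in mm; "gripper_force": force on a finger pad.
Only numpy, scipy, OpenCV 4.12 (cv2) and the standard library are available. Lean on these libraries where they do the work, as an engineer would, in place of code of your own. Each camera call takes 0.05 s, during which the arm holds its last target. There are 200 camera calls.

### The job

Get the jiko ready to lay: first clear the ash by pushing the red-handled sprung lever at its front all the way over to its stop and letting it spring fully back by itself. Then pick up the kitchen tongs, close their tips on the charcoal briquette standing on the red plate (do not touch the briquette with the robot's fingers), and lift it over the middle of the jiko's open mouth. Finish while holding it there in the tongs, clear above the jiko; leave the plate, pot, jar and ladle where they are.

Things in the scene. Friction and masses are not known exactly. Their poses are not given: they have to be found in the camera images.
- jiko_mouth (a point): Centre of the open mouth of the charcoal jiko, at rim height (180 mm above the step). The jiko is fixed to the step: blue waisted foot, terracotta bowl, 240 mm across at the rim; three small pot rests stand on the rim up to 200 mm above the step. Its frame's z is up; its -x axis points to the jiko's front, where the ash lever is.
- lever_grip (a point): Middle of the red round handle (24 mm thick, 74 mm long) of the upright ash lever, 168 mm from the jiko's axis on its front side, about 48 mm outside the rim. Pivot 130 mm below it along the lever, 50 mm above the step, axis along the jiko frame's x. At rest it leans 0.3 rad to the jiko frame's -y; push it to +y. Its frame equals the jiko's at rest.
- lever (a joint): Angle of the ash lever in rad: 0 at rest (leaning to the jiko frame's -y), 0.6 at its stop (leaning 0.3 rad to +y; the handle has moved about 77 mm). A spring returns it: about 2 N at the handle at rest, 5.5 N at the stop.
- tongs_grip (a point): Midway between the green grip pads of the steel kitchen tongs lying flat on the step, at mid thickness (15 mm up). x points to the tips, z up; fixed to the left (+y) arm, it turns with it. Pads: 70 mm long along x, 30 mm tall; 64 mm over their outer faces at rest. Hinge pin 110 mm behind (-x); centres of the green tip pads (34 mm long, 28 mm tall, 5 mm thick) 137 mm ahead. About 150 g.
- tongs_arm (a joint): Closing angle in rad of the right arm about the hinge pin (towards +y; the midline between the arms leads the frame's x by half of it): 0 at rest (gap between the tips 90 mm), 0.055 at 58 mm grip width (gap 76), 0.19 at 43 mm (gap 42, on the briquette), 0.30 at most. Outer grip faces parallel at 0.17. A spring parts the arms: at the grip about 4 N at rest, 6 N at 58 mm, 9 N at 43 mm.
- briquette_center (a point): Centre of the charcoal briquette, a black upright cylinder 42 mm in diameter and 50 mm tall, about 70 g, standing loose on the plate (centre about 30 mm above the step).
- plate: Red plastic plate, round, 180 mm across, rim 14 mm high; origin at the centre of its underside. Loose.
- pot: Tall aluminium pot with lid, 180 mm across, 210 mm tall; origin at the centre of its underside. To be left alone.
- jar: Glass jar with white press-button lid, 88 mm across, 124 mm tall; origin at the centre of its underside. To be left alone.
- ladle: Steel ladle lying on the step, 320 mm long, bowl at its +x end; origin near the middle. To be left alone.

How it is judged (in metres and radians):
On the way, in this order (a step that is already met when the one before it is completed fails the run):
1. the ash lever is pushed over to its stop (value of joint lever above 0.55 rad), for 0.1 s.
2. the lever has sprung fully back and is let go (value of joint lever below 0.05 rad and contact force between each of the arm, the fingers and lever below 0.2 N), for 0.2 s.
3. the briquette is clasped in the tongs and lifted off the plate (height (world z) of briquette_center above 0.08 m and contact force between tongs and briquette above 1 N and contact force between the fingers and tongs above 1 N and contact force between plate and briquette below 0.1 N), for 0.2 s.
At the end, for the whole second after the job is handed in: Briquette held still (under 30 mm/s) in the closed tongs gripped by the robot's fingers, centre within 60 mm of the mouth's axis and at least 235 mm above the step; neither it nor the tongs touch the jiko; lever back at rest (within 0.05 rad) (horizontal distance between briquette_center and jiko_mouth below 0.06 m and height (world z) of briquette_center above 0.235 m and contact force between tongs and briquette above 1 N and contact force between the fingers and tongs above 1 N and value of joint tongs_arm between 0.13 and 0.27 rad and contact force between jiko and briquette below 0.1 N and contact force between jiko and tongs below 0.1 N and linear speed of briquette below 0.03 m/s and value of joint lever below 0.05 rad); the arm keeps its last pose, push and grip.
It fails at once if the robot's fingers touch the briquette (contact force between the fingers and briquette above 0.5 N).
It fails at once if the plate is pushed out of its place (over 50 mm) (distance of plate from where it was at the start of the episode above 0.05 m).
It fails at once if the pot, jar or ladle is shifted (over 30 mm) (distance of any of pot, jar, ladle from where it was at the start of the episode above 0.03 m).
It also fails if it takes over 64 s, if anything falls off the work surface, if the arm or the gripper's body presses on something with over 40 N, if the wrist force passes 120 N, or if a joint passes its speed limit or range.

## Working session

There is one attempt and no reset: what is moved stays moved. The work goes in short steps, Python scripts to look and compute and a shell command to move; the robot and the scene stay as the last step left them, time stands still between calls to the robot, and variables do not carry over. Pictures are saved under pics/ and viewed, at most 12 in all, crops included, and the job is handed in when it is done.

```bash
mkdir -p pics; cat > h.py <<'E'
import numpy as np, cv2
from scipy.spatial.transform import Rotation as R
from plant import robot, cams, job
def cal(n):
    c=cams.calibration(n); f=192/np.tan(np.radians(c['vfov'])/2)
    return f,c['cx'],c['cy'],np.array(c['xyz']),R.from_euler('xyz',c['orientation'],degrees=True).as_matrix()
def cloud(n,d):
    f,cx,cy,t,M=cal(n); v,u=np.mgrid[:384,:512]
    return np.stack([(u-cx)/f*d,(v-cy)/f*d,d],-1)@M.T+t
def ray(n,u,v,z):
    f,cx,cy,t,M=cal(n); r=M@np.array([(u-cx)/f,(v-cy)/f,1]); return t+r*(z-t[2])/r[2]
E
python3 - <<'E'
from h import *
for n in('scene','top'):
    p,d=cams.camera(n); np.savez(n+'0.npz',p=p,d=d); print(n,cams.calibration(n),(d==0).mean())
    cv2.imwrite(f'pics/{n}0.png',cv2.resize(p[...,::-1],(800,600),interpolation=cv2.INTER_CUBIC))
print(robot.sense())
E
```

```text
scene {'vfov': 48.516122292981905, 'cx': 253.36486668800407, 'cy': 188.16908469702247, 'xyz': array([1740.62704414, -319.16811273,  905.621105  ]), 'orientation': array([-123.68963183,    0.43629464,   76.15189437])} 0.011688232421875
top {'vfov': 56.31048826471918, 'cx': 261.39699618413493, 'cy': 193.03369590666995, 'xyz': array([ 464.94820067,  -14.0712365 , 1443.45647123]), 'orientation': array([-174.69803358,   -1.24892926,  -89.94027641])} 0.00396728515625
{'clock': 0.1, 'joint_pos': array([-7.90443012e+01,  7.13037736e+00,  9.46260240e+01,  4.11374326e-04,
        7.83525820e+01, -4.73373796e+00]), 'joint_vel': array([-0.0260489 , -0.0002504 , -0.20549504,  0.14929895,  0.0450052 ,
       -0.09686866]), 'tau': array([ 2.74920121e-04, -4.24930930e+01, -3.66654968e+01, -1.31855386e-04,
        3.91825728e-03, -8.68225982e-06]), 'tool_pos': array([ 175.62102429, -625.19403633,  201.37142617]), 'tcp_rot': array([-1.79891422e+02, -9.39525814e-03,  1.56893444e+01]), 'contact_force': array([-0.57833124, -1.3247374 ,  0.22613195]), 'torque': array([-0.03511631,  0.0389404 ,  0.05210121]), 'gripper_force': 0.0, 'opening': 85.20983384219748}
```

View pics/scene0.png

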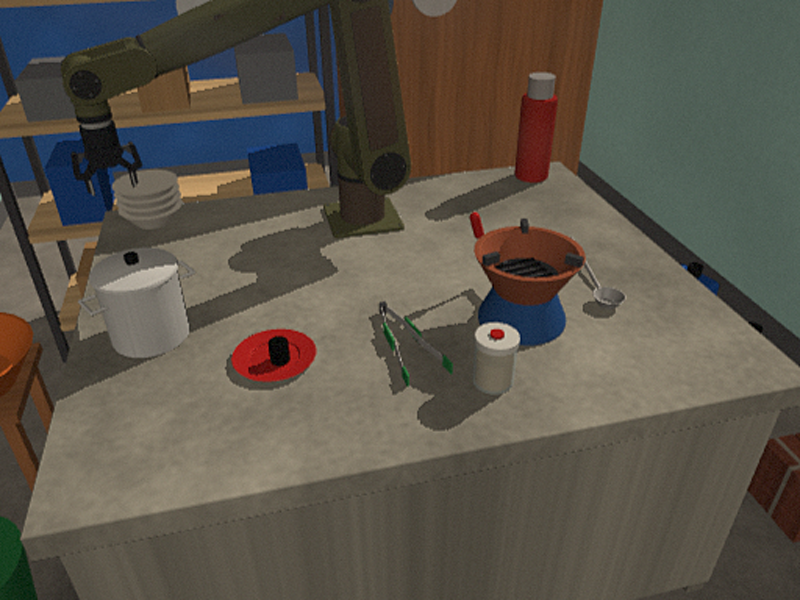

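View pics/top0.png

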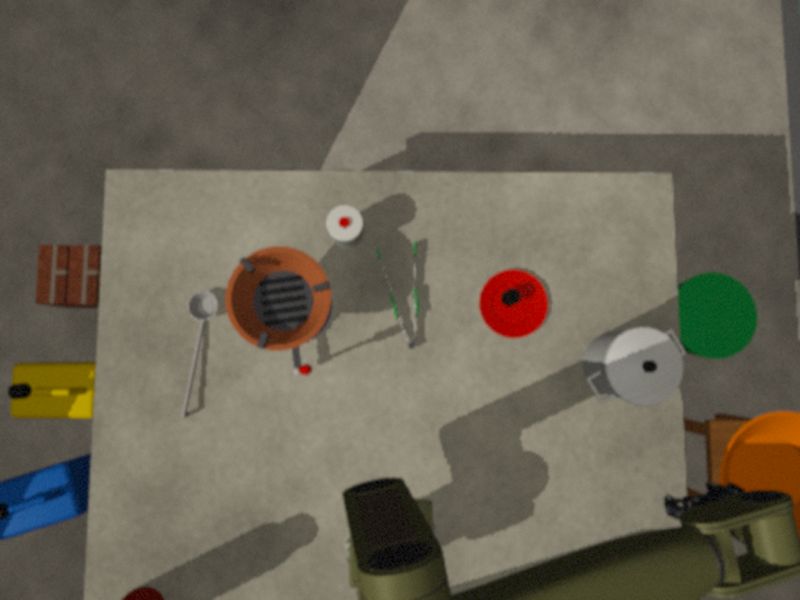

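The top view shows the jiko rim centred at about (278,298), the red lever knob at (304,369), the tongs from hinge (411,345) to tips (378,248)/(417,245), the plate at (514,303) and the briquette at (511,297). The scene view shows the same layout: lever (476,224), tongs tips (405,377)/(447,365), briquette (279,350).

```bash
python3 - <<'E'
from h import *
for n in('scene','top'):
    q=np.load(n+'0.npz'); p,d=q['p'],q['d']; W=cloud(n,d); hsv=cv2.cvtColor(p,cv2.COLOR_RGB2HSV).astype(int)
    H,S,V=[hsv[...,i] for i in range(3)]; ok=(d>0)&(W[...,0]>200)&(W[...,0]<1000)&(abs(W[...,1])<700)&(W[...,2]>-15)&(W[...,2]<280)
    print(n,'table z',np.median(W[...,2][ok&(W[...,2]<15)&(S<60)]))
    def rep(name,m,a=12):
        k,l,st,c=cv2.connectedComponentsWithStats((m&ok).astype(np.uint8))
        for i in range(1,k):
            if st[i,4]>=a:
                w=W[l==i]; print(name,st[i,4],'px',c[i].round(1),'med',np.median(w,0).round(),'lo',np.percentile(w,3,0).round(),'hi',np.percentile(w,97,0).round())
    red=((H<5)|(H>174))&(S>150)&(V>60)
    rep('red',red); rep('green',(H>45)&(H<85)&(S>90)&(V>30),6)
    rep('black',(V<40)&(S<255),30)
    org=(H>=5)&(H<16)&(S>90)&(V>50); rep('org',org,100)
    m=org&ok&(W[...,2]>168); w=W[m]; 
    A=np.c_[2*w[:,:2],np.ones(len(w))]; s=np.linalg.lstsq(A,(w[:,:2]**2).sum(1),rcond=None)[0]; print('rimfit',s[:2],np.sqrt(s[2]+s[0]**2+s[1]**2),np.percentile(w,[1,99],0).round())
E
```

```text
scene table z 0.15915072453208268
red 93 px [304.7 143.5] med [442. 188. 180.] lo [433. 175. 148.] hi [449. 201. 206.]
red 1189 px [174.1 227.4] med [ 597. -325.   10.] lo [ 517. -392.    2.] hi [ 673. -235.   16.]
red 45 px [317.7 213.3] med [784. 111. 125.] lo [769. 100. 120.] hi [796. 123. 127.]
green 29 px [264.  208.4] med [594.  -5.  29.] lo [556. -14.  20.] hi [628.   4.  33.]
green 58 px [248.6 215.2] med [609. -64.  23.] lo [569. -67.   6.] hi [637. -58.  31.]
green 51 px [286.2 233. ] med [727.  33.  18.] lo [707.  28.   0.] hi [743.  40.  30.]
green 42 px [259.2 240. ] med [743. -61.  19.] lo [697. -63.  -0.] hi [758. -49.  30.]
black 52 px [ 83.3 164.7] med [ 449. -575.  207.] lo [ 430. -588.  194.] hi [ 456. -563.  211.]
black 32 px [313.4 165.9] med [623. 153. 193.] lo [619. 138. 184.] hi [627. 171. 200.]
black 246 px [337.9 170.8] med [568. 272. 124.] lo [530. 212. 121.] hi [608. 319. 128.]
black 38 px [366.7 166.9] med [672. 318. 192.] lo [661. 307. 184.] hi [682. 328. 200.]
black 164 px [178.2 224.3] med [ 627. -302.   45.] lo [ 600. -319.   12.] hi [ 635. -285.   57
[... 930 characters left out ...]
6 185.6] med [613. 263. 125.] lo [604. 212. 120.] hi [623. 305. 128.]
black 63 px [326.4 189.8] med [ 607. -297.   55.] lo [ 594. -317.   46.] hi [ 622. -283.   60.]
black 59 px [178.  192.2] med [590. 269. 124.] lo [579. 211. 120.] hi [598. 304. 129.]
black 60 px [179.1 198.6] med [566. 266. 124.] lo [556. 206. 120.] hi [576. 298. 128.]
black 73 px [180.2 204.9] med [543. 262. 124.] lo [535. 204. 118.] hi [550. 293. 129.]
black 32 px [415.1 234.1] med [ 439. -570.  209.] lo [ 432. -582.  202.] hi [ 446. -564.  214.]
org 2351 px [176.3 189.8] med [598. 269. 164.] lo [485. 148. 120.] hi [699. 362. 183.]
rimfit [587.31052418 252.13376745] 109.43220031670288 [[473. 137. 168.]
 [705. 369. 200.]]
```

```bash
cat >> h.py <<'E'
def go(x,y,z,yaw=None):
    s=robot.sense(); M=R.from_euler('xyz',s['tcp_rot'],degrees=True).as_matrix()
    d=M.T@(np.array([x,y,z])-s['tool_pos'])/1000; yw=s['tcp_rot'][2]
    t=0 if yaw is None else -np.radians((yaw-yw+180)%360-180)
    print('at',s['clock'],s['tool_pos'].round(1),s['tcp_rot'].round(2),'shift',d.round(4),'turn',round(t,4))
E
python3 - <<'E'
from h import *
for n in('scene','top'):
    q=np.load(n+'0.npz'); p,d=q['p'],q['d']; W=cloud(n,d); V=p.max(-1)
    m=(abs(W[...,0]-610)<45)&(abs(W[...,1]+300)<45)&(W[...,2]>49)&(W[...,2]<65)
    print(n,'briq top',m.sum(),W[m].mean(0),W[m].min(0),W[m].max(0))
    m=(abs(W[...,0]-485)<40)&(abs(W[...,1]+50)<40)&(W[...,2]>9)&(W[...,2]<50)
    w=W[m]; print('hinge area',m.sum(),w.min(0).round(),w.max(0).round(), w[w[:,0]<w[:,0].min()+15].mean(0).round())
    r=(abs(W[...,2]-180)<4)&(abs(np.hypot(W[...,0]-594,W[...,1]-252)-115)<12)
    w=W[r]; (c,_,rad)=None or (0,0,0)
    print('rim',cv2.minEnclosingCircle(w[:,:2].astype(np.float32)),cv2.fitEllipse(w[:,:2].astype(np.float32))[:2])
    r=(W[...,2]>188)&(W[...,2]<210)&(abs(np.hypot(W[...,0]-594,W[...,1]-252)-110)<30)
    w=W[r][:,:2]-[594,252]; a=np.degrees(np.arctan2(w[:,1],w[:,0])); h,e=np.histogram(a,36,(-180,180)); print('rests',[(e[i],h[i]) for i in range(36) if h[i]])
go(441,120,200,8)
E
python3 -m inch '0.05 0 0 0;0.10 0 0 0;0.1 -0.05 0 0;0.1 -0.1 0 0;0.1 -0.15 0 0;0.1 -0.2 0 0;0.1 -0.25 0 0;0.1 -0.3 0 0;0.1 -0.3 0 0;0.1 -0.3 0 0' 0 20
```

```text
scene briq top 91 [ 615.05012768 -302.15981373   54.35238508] [ 592.69377206 -320.63980765   49.09924204] [ 633.78043155 -283.83903831   58.03011998]
hinge area 51 [481. -60.  10.] [523. -34.  30.] [489. -49.  24.]
rim ((595.7073364257812, 252.82504272460938), 121.60124206542969) ((596.279541015625, 252.3287811279297), (223.81471252441406, 225.26861572265625))
rests [(np.float64(-90.0), np.int64(2)), (np.float64(-80.0), np.int64(58)), (np.float64(30.0), np.int64(21)), (np.float64(40.0), np.int64(43)), (np.float64(150.0), np.int64(9)), (np.float64(160.0), np.int64(26))]
top briq top 90 [ 607.00223796 -301.60506967   54.90973624] [ 586.6359469  -320.62467407   49.07647633] [ 626.70144103 -281.89003313   60.72576621]
hinge area 34 [478. -59.  14.] [521. -32.  35.] [485. -51.  27.]
rim ((589.7496948242188, 253.54519653320312), 118.98655700683594) ((590.6937255859375, 252.875244140625), (223.43609619140625, 224.98379516601562))
rests [(np.float64(-90.0), np.int64(18)), (np.float64(-80.0), np.int64(25)), (np.float64(10.0), np.int64(1)), (np.float64(40.0), np.int64(45)), (np.float64(50.0), np.int64(1)), (np.float64(110.0), np.int64(1)), (np.float64(150.0), np.int64(3)), (np.float64(160.0), np.int64(47))]
at 0.1 [ 175.6 -625.2  201.4] [-1.7989e+02 -1.0000e-02  1.5690e+01] shift [ 0.457  -0.6457  0.0027] turn 0.1342
clock: 1.1
tool_pos: [190.8, -309.4, 202.7]
tcp_rot: [179.9, -0.0, 15.7]
contact_force: [-0.1, -0.6, 0.2]
opening: -0.0
gripper_force: 0.0
```

```bash
python3 -c "
from h import *
go(441,110,200,8)"
```

```text
at 1.1 [ 190.8 -309.4  202.7] [ 1.7985e+02 -2.0000e-02  1.5720e+01] shift [ 0.3545 -0.3359  0.0019] turn 0.1347
```

```bash
python3 -m inch '0.05 0 0 0;0.09 -0.03 0 0.03;0.12 -0.07 0 0.05;0.16 -0.11 0 0.07;0.2 -0.15 0 0.09;0.24 -0.19 0 0.11;0.28 -0.23 0 0.134;0.31 -0.27 0 0.134;0.34 -0.31 0 0.134;0.3545 -0.336 0 0.134'
python3 -c "
from h import *
go(441,110,160,8)"
```

```text
clock: 2.1
tool_pos: [441.6, 106.1, 201.9]
tcp_rot: [180.0, 0.1, 8.0]
contact_force: [1.0, -1.4, -0.3]
opening: -0.3
gripper_force: 0.0
at 2.1 [441.6 106.1 201.9] [1.7998e+02 7.0000e-02 8.0100e+00] shift [-0.     -0.0039  0.0419] turn 0.0002
```

```bash
python3 -m inch '0 0 0.02 0;0 0 0.042 0;0 -0.02 0.042 0;0 -0.04 0.042 0;0 -0.05 0.042 0;0 -0.06 0.042 0;0 -0.07 0.042 0;0 -0.08 0.042 0;0 -0.09 0.042 0;0 -0.1 0.042 0'
python3 - <<'E'
from h import *
p,d=cams.camera('scene')
cv2.imwrite('pics/s1.png',cv2.resize(p[60:250,180:420,::-1],None,fx=3,fy=3,interpolation=cv2.INTER_CUBIC))
E
```

```text
clock: 3.1
tool_pos: [427.7, 202.8, 162.6]
tcp_rot: [179.9, -0.2, 8.0]
contact_force: [0.2, -4.2, 5.4]
opening: 0.2
gripper_force: 2.5
```

View pics/s1.png

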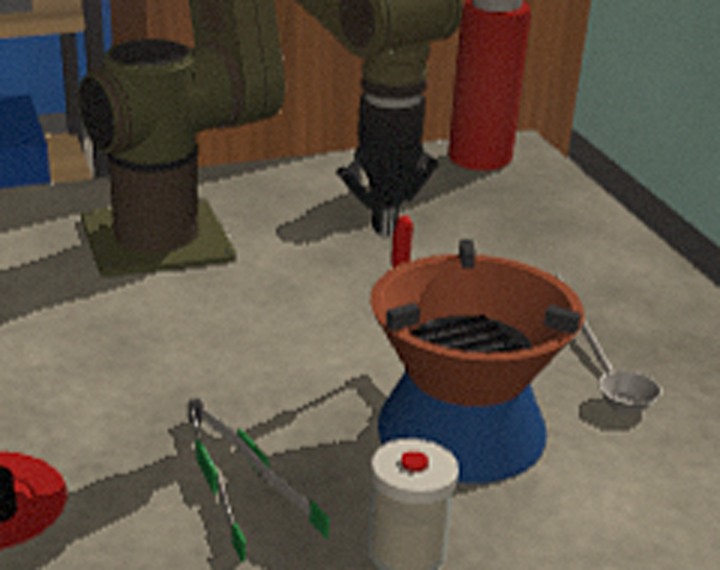

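The crop shows the closed fingers (385,225) pressing on the red handle (402,240), which now leans over to +y. I'll carry on pushing.

```bash
python3 -m inch '0 -0.01 0 0;0 -0.02 0 0;0 -0.025 0 0;0 -0.03 0 0;0 -0.034 0 0;0 -0.036 0 0;0 -0.036 0 0;0 -0.036 0 0;0 -0.036 0 0;0 -0.036 0 0'
```

```text
clock: 4.15
tool_pos: [420.3, 238.4, 160.1]
tcp_rot: [180.0, 0.1, 8.0]
contact_force: [2.3, -3.4, -0.9]
opening: -0.2
gripper_force: 1.9
```

```bash
python3 -m inch '0 -0.002 0 0;0 -0.004 0 0;0 -0.005 0 0;0 -0.006 0 0;0 -0.006 0 0;0 -0.006 0 0;0 -0.006 0 0;0 -0.006 0 0;0 -0.006 0 0;0 -0.006 0 0'
```

```text
clock: 5.15
tool_pos: [419.7, 244.6, 160.5]
tcp_rot: [180.0, 0.0, 8.0]
contact_force: [-1.0, -4.3, -1.9]
opening: 0.1
gripper_force: 1.9
```

```bash
python3 - <<'E'
from h import *
p,d=cams.camera('scene'); W=cloud('scene',d)
hsv=cv2.cvtColor(p,cv2.COLOR_RGB2HSV).astype(int);H,S,V=[hsv[...,i] for i in range(3)]
m=((H<5)|(H>174))&(S>150)&(V>60)&(abs(W[...,0]-430)<40)&(abs(W[...,1]-220)<120)&(W[...,2]>120)&(W[...,2]<240)
w=W[m]; print(len(w),np.median(w,0)); k=np.polyfit(w[:,2],w[:,1],1); print('lean',np.arctan(k[0]))
print(robot.sense()['contact_force'],robot.sense()['tool_pos'])
q=np.load('scene0.npz');p,d=q['p'],q['d'];W=cloud('scene',d);hsv=cv2.cvtColor(p,cv2.COLOR_RGB2HSV).astype(int);H,S,V=[hsv[...,i] for i in range(3)]
m=((H<5)|(H>174))&(S>150)&(V>60)&(abs(W[...,0]-430)<40)&(abs(W[...,1]-220)<120)&(W[...,2]>120)&(W[...,2]<240)
w=W[m]; print('rest',len(w),np.median(w,0),np.arctan(np.polyfit(w[:,2],w[:,1],1)[0]))
E
```

```text
81 [431.68205682 259.23530507 184.50470963]
lean 0.34626340960136626
[-0.19401467 -4.44236619 -1.11813681] [419.69977341 244.54182041 160.45911415]
rest 93 [442.49222705 188.24353525 179.54240908] -0.2344430678235687
```

```bash
python3 -m inch '0 -0.002 0 0;0 -0.004 0 0;0 -0.006 0 0;0 -0.007 0 0;0 -0.007 0 0;0 -0.007 0 0;0 -0.007 0 0;0 -0.007 0 0;0 -0.007 0 0;0 -0.007 0 0'
```

```text
clock: 6.2
tool_pos: [419.4, 250.2, 160.6]
tcp_rot: [179.8, -0.0, 8.0]
contact_force: [0.5, -9.1, -0.1]
opening: -0.4
gripper_force: 4.5
```

Force has jumped from 4 to 9 N, so the lever is at its stop. I'll retreat fast.

```bash
python3 -m inch '0 0.05 0 0;0 0.1 0 0;0 0.15 0 0;0 0.18 0 0;0 0.18 -0.03 0;0 0.18 -0.04 0;0 0.18 -0.04 0;0 0.18 -0.04 0;0 0.18 -0.04 0;0 0.18 -0.04 0' 0.0854
python3 - <<'E'
from h import *
p,d=cams.camera('scene'); W=cloud('scene',d)
hsv=cv2.cvtColor(p,cv2.COLOR_RGB2HSV).astype(int);H,S,V=[hsv[...,i] for i in range(3)]
m=((H<5)|(H>174))&(S>150)&(V>60)&(abs(W[...,0]-430)<40)&(abs(W[...,1]-220)<120)&(W[...,2]>120)&(W[...,2]<240)
w=W[m]; print(len(w),np.median(w,0)); k=np.polyfit(w[:,2],w[:,1],1); print('lean',np.arctan(k[0]))
go(594,-35,70,9.2)
E
```

```text
clock: 7.2
tool_pos: [443.3, 73.9, 199.3]
tcp_rot: [-180.0, 0.1, 8.1]
contact_force: [0.0, 0.8, 0.4]
opening: 85.3
gripper_force: 0.0
92 [440.82478243 187.16213463 179.4914516 ]
lean -0.24822591114113807
at 7.25 [443.4  73.8 199.4] [-1.7998e+02  1.0000e-01  8.0600e+00] shift [0.1341 0.1289 0.1291] turn -0.0198
```

```bash
python3 -m inch '0.03 0.03 0 0;0.06 0.06 0.02 -0.02;0.09 0.09 0.04 -0.02;0.12 0.12 0.06 -0.02;0.134 0.129 0.08 -0.02;0.134 0.129 0.1 -0.02;0.134 0.129 0.12 -0.02;0.134 0.129 0.129 -0.02;0.134 0.129 0.129 -0.02;0.134 0.129 0.129 -0.02'
python3 - <<'E'
from h import *
p,d=cams.camera('scene')
cv2.imwrite('pics/s2.png',cv2.resize(p[150:270,180:340,::-1],None,fx=5,fy=5,interpolation=cv2.INTER_CUBIC))
go(594,-35,3,9.2)
E
```

```text
clock: 8.25
tool_pos: [594.9, -35.6, 72.1]
tcp_rot: [180.0, -0.0, 9.2]
contact_force: [0.1, 0.0, 0.5]
opening: 85.5
gripper_force: 0.0
at 8.3 [595.4 -35.7  72.8] [ 1.7997e+02 -1.1000e-01  9.1700e+00] shift [-0.0014 -0.001   0.0698] turn -0.0005
```

View pics/s2.png

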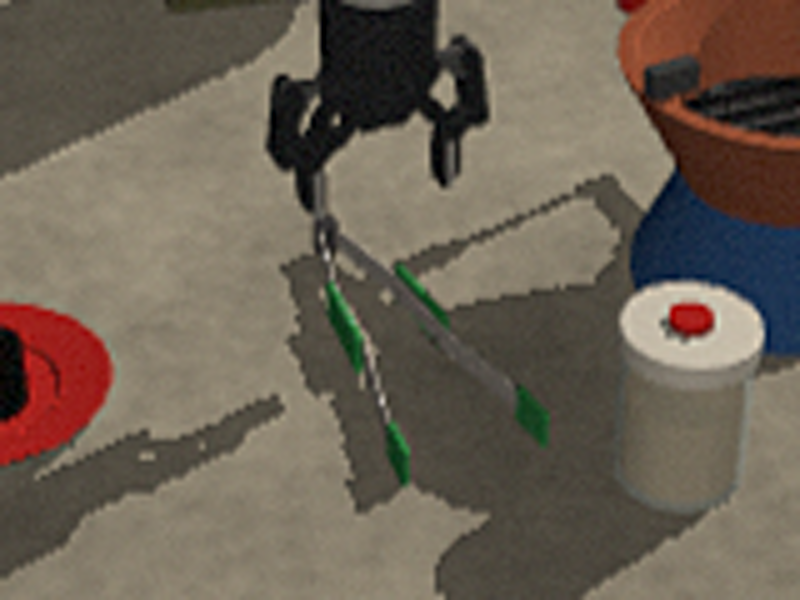

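The crop shows the open fingertips at (308,205) and (445,185), above the tongs' grip pads at (345,330) and (420,295). I'll check the camera against the arm with those tips, then descend.

```bash
python3 - <<'E'
from h import *
a=ray('scene',180+308/5,150+205/5,86);b=ray('scene',180+445/5,150+185/5,86);print(a,b,(a+b)/2)
a=ray('scene',180+345/5,150+330/5,15);b=ray('scene',180+420/5,150+295/5,15);print(a,b,(a+b)/2)
E
python3 -m inch '0 0 0.015 0;0 0 0.03 0;0 0 0.04 0;0 0 0.05 0;0 0 0.057 0;0 0 0.062 0;0 0 0.066 0;0 0 0.069 0;0 0 0.069 0;0 0 0.069 0'
```

```text
[552.2828185  -74.27870552  86.        ] [551.88917786  23.49653585  86.        ] [552.08599818 -25.39108483  86.        ]
[605.31615742 -61.71545161  15.        ] [579.17394327  -1.39122622  15.        ] [592.24505035 -31.55333891  15.        ]
clock: 9.3
tool_pos: [594.9, -35.8, 2.9]
tcp_rot: [180.0, -0.0, 9.2]
contact_force: [0.7, -0.1, 0.5]
opening: 85.2
gripper_force: 0.0
```

```bash
python3 - <<'E'
from h import *
p,d=cams.camera('scene'); W=cloud('scene',d)
cv2.imwrite('pics/s3.png',cv2.resize(p[150:270,180:340,::-1],None,fx=5,fy=5,interpolation=cv2.INTER_CUBIC))
m=(p.max(-1)<60)&(W[...,2]<40)&(W[...,2]>5)&(abs(W[...,0]-595)<50)&(abs(W[...,1]+36)<80)
k,l,st,c=cv2.connectedComponentsWithStats(m.astype(np.uint8))
for i in range(1,k):
    if st[i,4]>5: print(st[i,4],c[i],W[l==i].min(0).round(),np.median(W[l==i],0).round(),W[l==i].max(0).round())
E
```

```text
24 [248.04166667 215.83333333] [581. -68.   7.] [607. -65.  15.] [629. -63.  31.]
```

View pics/s3.png

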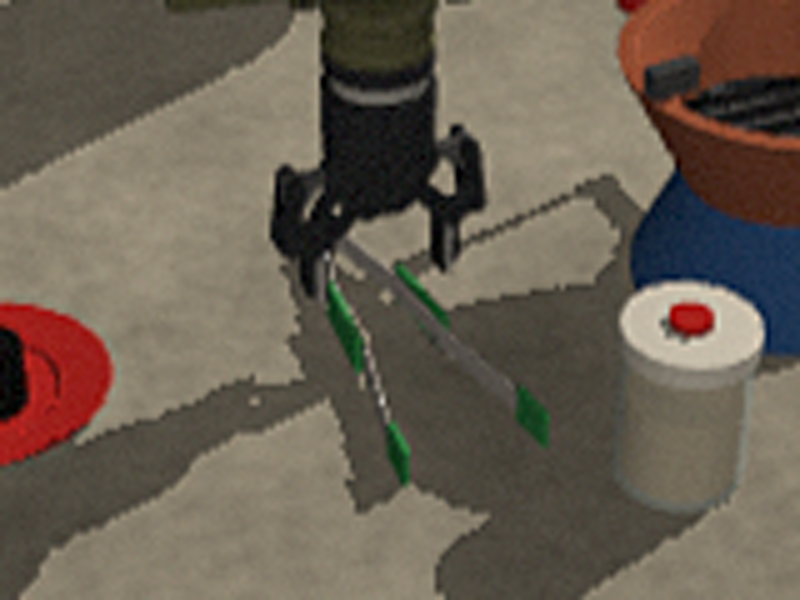

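The crop shows fingertips at (315,295) and (443,265), behind the green grip pads (345,330)/(420,295) and nearer the hinge than I expected. I'll measure the fingers by depth in both views.

```bash
python3 - <<'E'
from h import *
for n in('scene','top'):
    p,d=cams.camera(n); W=cloud(n,d)
    for lo,hi in((10,30),(30,50),(50,70),(70,110)):
        m=(p.max(-1)<90)&(W[...,2]<hi)&(W[...,2]>lo)&(abs(W[...,0]-570)<90)&(abs(W[...,1]+36)<90)&(p.max(-1).astype(int)-p.min(-1)<25)
        k,l,st,c=cv2.connectedComponentsWithStats(m.astype(np.uint8))
        for i in range(1,k):
            if st[i,4]>5: print(n,lo,st[i,4],c[i].round(1),W[l==i].min(0).round(),np.median(W[l==i],0).round(),W[l==i].max(0).round())
print(robot.sense()['tool_pos'],robot.sense()['joint_pos'])
E
```

```text
scene 10 93 [261.4 210.1] [494. -44.  10.] [588. -11.  18.] [660.  12.  27.]
scene 50 23 [268.4 200. ] [581.   4.  51.] [596.   8.  62.] [602.  19.  70.]
scene 50 15 [241.7 206.9] [601. -92.  52.] [611. -87.  62.] [615. -83.  69.]
scene 70 78 [270.4 192.2] [572.  -3.  70.] [596.  15.  96.] [608.  37. 109.]
scene 70 104 [241.3 198.2] [ 588. -110.   70.] [611. -86.  98.] [623. -63. 109.]
[594.92511873 -35.83492557   2.95986192] [-8.60650100e+00  1.20109573e+01  1.09711437e+02 -5.15610690e-04
  5.82338465e+01  7.22390503e+01]
```

```bash
python3 - <<'E'
from h import *
def tips(n,d,p,c):
    W=cloud(n,d); m=(np.hypot(W[...,0]-c[0],W[...,1]-c[1])<75)&(W[...,2]>c[2]+5)&(W[...,2]<c[2]+200)&(p.max(-1)<110)&(d>0)
    w=W[m]; print(n,m.sum(),'zmin',np.sort(w[:,2])[:12].round(),w[w[:,2]<np.sort(w[:,2])[:12].max()].mean(0))
q=np.load('scene0.npz'); tips('scene',q['d'],q['p'],(175,-625,202))
p,d=cams.camera('scene'); W=cloud('scene',d)
for v in range(203,214): print(v,[tuple(W[v,u].round().astype(int)) for u in (241,242,243)],p[v,242])
E
```

```text
scene 951 zmin [242. 244. 245. 246. 250. 250. 251. 251. 252. 252. 252. 252.] [ 188.5912992  -636.52190171  248.55700981]
203 [(np.int64(611), np.int64(-90), np.int64(79)), (np.int64(612), np.int64(-86), np.int64(79)), (np.int64(615), np.int64(-84), np.int64(81))] [28 30 25]
204 [(np.int64(611), np.int64(-90), np.int64(75)), (np.int64(613), np.int64(-87), np.int64(75)), (np.int64(613), np.int64(-83), np.int64(75))] [27 30 28]
205 [(np.int64(615), np.int64(-91), np.int64(74)), (np.int64(609), np.int64(-86), np.int64(68)), (np.int64(612), np.int64(-83), np.int64(70))] [25 26 26]
206 [(np.int64(613), np.int64(-90), np.int64(68)), (np.int64(609), np.int64(-86), np.int64(64)), (np.int64(610), np.int64(-83), np.int64(65))] [31 33 29]
207 [(np.int64(610), np.int64(-90), np.int64(62)), (np.int64(616), np.int64(-87), np.int64(65)), (np.int64(606), np.int64(-82), np.int64(58))] [23 25 24]
208 [(np.int64(611), np.int64(-90), np.int64(58)), (np.int64(614), np.int64(-87), np.int64(60)), (np.int64(612), np.int64(-83), np.int64(57))] [19 22 22]
209 [(np.int64(540), np.int64(-76), np.int64(1)), (np.int64(609), np.int64(-86), np.int64(52)), (np.int64(611), np.int64(-83), np.int64(53))] [52 50 45]
210 [(np.int64(542), np.int64(-76), np.int64(-2)), (np.int64(545), np.int64(-73), np.int64(0)), (np.int64(613), np.int64(-84), np.int64(50))] [89 82 72]
211 [(np.int64(551), np.int64(-78), np.int64(0)), (np.int64(546), np.int64(-73), np.int64(-4)), (np.int64(551), np.int64(-71), np.int64(-1))] [84 79 68]
212 [(np.int64(558), np.int64(-80), np.int64(1)), (np.int64(557), np.int64(-76), np.int64(0)), (np.int64(560), np.int64(-73), np.int64(2))] [82 77 66]
213 [(np.int64(563), np.int64(-81), np.int64(1)), (np.int64(567), np.int64(-78), np.int64(3)), (np.int64(563), np.int64(-74), np.int64(0))] [83 80 68]
```

Depth puts the open fingertips at z≈48, about 45 mm above the reported TCP, and the starting pose shows the same offset. x and y agree. I'll go down further, watching the force.

```bash
python3 -m inch '0 0 0.004 0;0 0 0.008 0;0 0 0.012 0;0 0 0.016 0;0 0 0.02 0;0 0 0.023 0;0 0 0.026 0;0 0 0.028 0;0 0 0.028 0;0 0 0.028 0'
python3 - <<'E'
from h import *
p,d=cams.camera('scene'); W=cloud('scene',d)
for v in range(208,224): print(v,W[v,242].round(),p[v,242])
print(robot.sense()['contact_force'],robot.sense()['tool_pos'])
cv2.imwrite('pics/s4.png',cv2.resize(p[150:270,180:340,::-1],None,fx=5,fy=5,interpolation=cv2.INTER_CUBIC))
E
```

```text
clock: 10.5
tool_pos: [594.7, -35.8, -25.4]
tcp_rot: [180.0, -0.0, 9.2]
contact_force: [-0.2, 0.0, -0.3]
opening: 85.3
gripper_force: 0.0
208 [618. -88.  63.] [25 24 29]
209 [608. -86.  52.] [22 26 24]
210 [608. -86.  47.] [18 20 22]
211 [608. -86.  43.] [24 19 19]
212 [608. -86.  38.] [17 18 20]
213 [1741. -319.  906.] [19 19 17]
214 [613. -88.  34.] [21 14 19]
215 [613. -88.  30.] [29 31 29]
216 [610. -87.  23.] [55 51 45]
217 [584. -82.  -1.] [84 80 69]
218 [594. -84.   2.] [83 78 66]
219 [597. -85.   0.] [85 79 68]
220 [606. -87.   3.] [83 79 68]
221 [607. -87.  -0.] [79 75 63]
222 [617. -89.   3.] [82 78 65]
223 [617. -89.  -1.] [85 79 69]
[ 0.01752176 -1.28118189  0.07426524] [594.78585026 -35.81681557 -25.29332107]
```

View pics/s4.png

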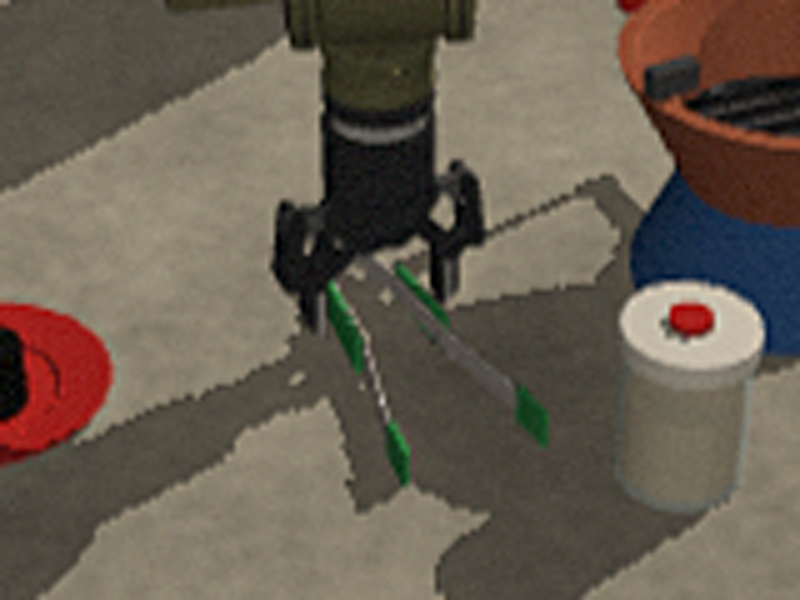

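The tips, at about (318,330) and (440,300) and z≈21, now straddle the grip pads. I'll go 6 mm lower and close to 54 mm.

```bash
python3 -m inch '0 0 0.003 0;0 0 0.006 0;0 0 0.006 0;0 0 0.006 0;0 0 0.006 0;0 0 0.006 0;0 0 0.006 0;0 0 0.006 0;0 0 0.006 0;0 0 0.006 0'
python3 -m inch '0 0 0 0;0 0 0 0;0 0 0 0;0 0 0 0;0 0 0 0;0 0 0 0;0 0 0 0;0 0 0 0;0 0 0 0;0 0 0 0' 0.053 40
```

```text
clock: 11.55
tool_pos: [594.6, -35.8, -31.4]
tcp_rot: [180.0, -0.0, 9.2]
contact_force: [-0.4, -0.5, 0.5]
opening: 85.3
gripper_force: 0.0
clock: 12.55
tool_pos: [595.9, -36.0, -29.8]
tcp_rot: [180.0, -0.1, 9.2]
contact_force: [-0.4, 0.2, 7.1]
opening: 53.3
gripper_force: 8.5
```

```bash
python3 -m inch '0 0 -0.003 0;0 0 -0.01 0;0 0 -0.02 0;0 0 -0.035 0;0 0 -0.05 0;0 0 -0.065 0;0 0 -0.08 0;0 0 -0.09 0;0 0 -0.1 0;0 0 -0.1 0'
cat > t.py <<'E'
from h import *
import sys
def green(n):
    p,d=cams.camera(n); W=cloud(n,d); hsv=cv2.cvtColor(p,cv2.COLOR_RGB2HSV).astype(int);H,S,V=[hsv[...,i] for i in range(3)]
    m=(H>45)&(H<85)&(S>80)&(V>30)&(W[...,2]>-5)&(W[...,2]<350)&(d>0)&(abs(W[...,1])<500)&(W[...,0]<1000)
    k,l,st,c=cv2.connectedComponentsWithStats(m.astype(np.uint8))
    for i in range(1,k):
        if st[i,4]>5: w=W[l==i]; print(n,st[i,4],c[i].round(1),'med',np.median(w,0).round(),'lo',np.percentile(w,5,0).round(),'hi',np.percentile(w,95,0).round())
    return p
s=robot.sense(); print(s['clock'],s['tool_pos'].round(1),s['tcp_rot'].round(1),s['opening'],s['gripper_force'])
for n in('scene','top'): p=green(n); cv2.imwrite(f'pics/{n}_{sys.argv[1]}.png',cv2.resize(p[100:290,80:360,::-1],None,fx=2.8,fy=2.8,interpolation=cv2.INTER_CUBIC))
E
python3 t.py a
```

```text
clock: 13.55
tool_pos: [595.8, -35.9, 70.6]
tcp_rot: [179.9, -0.2, 9.2]
contact_force: [0.0, -0.4, -1.7]
opening: 52.8
gripper_force: 6.4
13.55 [595.8 -35.9  70.6] [179.9  -0.2   9.2] 52.79128213060574 6.394515940773999
scene 31 [262.5 185. ] med [597. -13. 130.] lo [566. -19. 126.] hi [628.  -5. 132.]
scene 33 [251.4 194.2] med [628. -58. 120.] lo [615. -60. 107.] hi [638. -54. 131.]
scene 54 [283.1 209.3] med [733.  17. 119.] lo [712.  14. 105.] hi [748.  24. 130.]
scene 45 [262.3 214.3] med [742. -52. 119.] lo [615. -54.  20.] hi [756. -12. 131.]
top 12 [263.3 154.2] med [732. -49. 126.] lo [724. -52. 112.] hi [745. -48. 133.]
top 20 [244.8 156. ] med [735.  19. 125.] lo [714.  15.  -4.] hi [755.  26. 130.]
top 7 [254.6 198.3] med [562. -19. 132.] lo [559. -19. 122.] hi [567. -15. 269.]
```

View pics/scene_a.png

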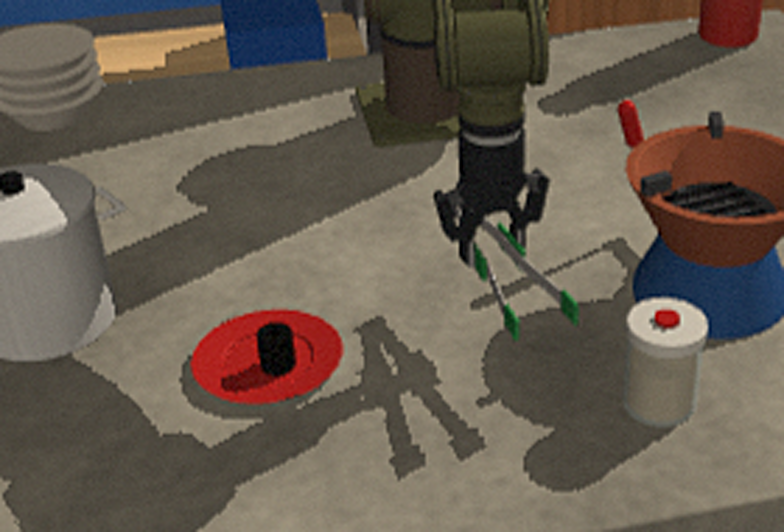

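The crop shows the tongs held level in the fingers, with tips at (512,322) and (568,305). Depth puts the tip centres at z≈118 with a gap of about 63 mm. The briquette stands at (277,350).

```bash
python3 -c "
from h import *
go(474,-322,65,9.2)"
```

```text
at 13.65 [594.4 -35.7  68.4] [-1.80e+02  1.00e-02  9.16e+00] shift [-0.1645  0.2634  0.0034] turn -0.0008
```

```bash
python3 -m inch '-0.01 0.015 0 0;-0.03 0.045 0 0;-0.05 0.08 0 0;-0.075 0.12 0 0;-0.1 0.16 0 0;-0.125 0.2 0 0;-0.145 0.23 0 0;-0.158 0.25 0 0;-0.164 0.262 0 0;-0.165 0.264 0 0'
cat >> t.py <<'E'
for n in('scene','top'):
    p,d=cams.camera(n); W=cloud(n,d); m=(abs(W[...,0]-611)<28)&(abs(W[...,1]+302)<28)&(W[...,2]>48)&(W[...,2]<64)&(p.max(-1)<70)
    print(n,'briq',m.sum(),W[m].mean(0).round(),(W[m].min(0)/2+W[m].max(0)/2).round())
E
python3 t.py b
```

```text
clock: 14.65
tool_pos: [472.6, -323.8, 67.8]
tcp_rot: [-180.0, 0.0, 9.0]
contact_force: [0.1, 0.5, -1.0]
opening: 53.2
gripper_force: 6.4
14.65 [ 472.6 -323.8   67.8] [-180.    0.    9.] 53.15570363921462 6.397055631241528
scene 27 [172.1 178.4] med [ 477. -300.  126.] lo [ 441. -307.  122.] hi [ 507. -293.  130.]
scene 26 [158.8 183.5] med [ 497. -346.  127.] lo [ 463. -350.  109.] hi [ 514. -343.  135.]
scene 30 [185.6 201.2] med [ 614. -270.  118.] lo [ 506. -274.   47.] hi [ 625. -262.  128.]
scene 22 [164.1 206. ] med [ 625. -338.  121.] lo [ 462. -341.   10.] hi [ 634. -336.  128.]
top 17 [340.1 186.2] med [ 614. -336.  123.] lo [ 603. -339.  107.] hi [ 626. -334.  130.]
top 22 [322.7 189.5] med [ 603. -271.  119.] lo [ 592. -289.   52.] hi [ 615. -266.  127.]
top 17 [329.7 219.9] med [ 488. -295.  126.] lo [ 480. -298.  105.] hi [ 499. -291.  150.]
scene briq 94 [ 615. -302.   54.] [ 611. -301.   54.]
top briq 65 [ 609. -303.   55.] [ 609. -305.   55.]
```

View pics/top_b.png

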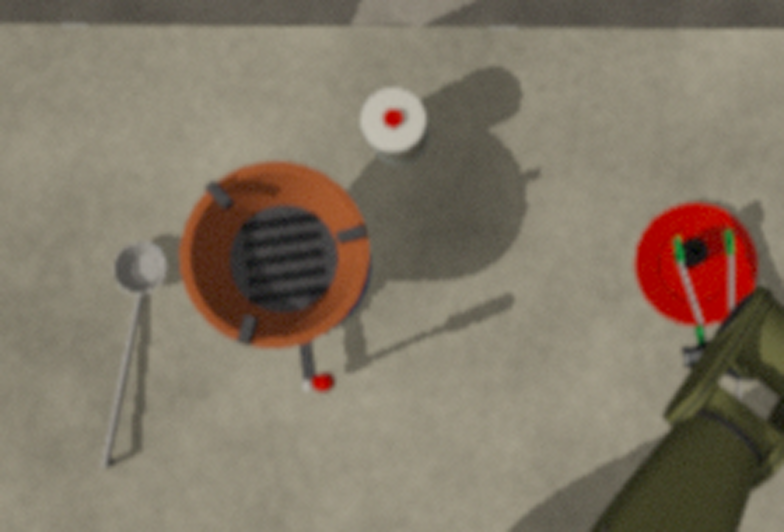

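The top view shows the tips (680,250)/(730,243) over the briquette (693,252), with parallax from their height. Depth puts their midpoint within 3 mm of the briquette, so I'll descend.

```bash
python3 -m inch '-0.002 -0.002 0.008 0;-0.002 -0.002 0.018 0;-0.002 -0.002 0.03 0;-0.002 -0.002 0.04 0;-0.002 -0.002 0.05 0;-0.002 -0.002 0.06 0;-0.002 -0.002 0.068 0;-0.002 -0.002 0.074 0;-0.002 -0.002 0.08 0;-0.002 -0.002 0.08 0'; python3 t.py c
```

```text
clock: 15.85
tool_pos: [470.9, -320.6, -12.4]
tcp_rot: [-179.9, 0.1, 9.2]
contact_force: [-0.9, 0.2, -1.5]
opening: 53.0
gripper_force: 6.4
15.85 [ 470.9 -320.6  -12.4] [-1.799e+02  1.000e-01  9.200e+00] 53.03366555983852 6.3968250280595385
scene 28 [175.2 196.5] med [ 470. -297.   47.] lo [ 365. -304.   -1.] hi [ 505. -291.   49.]
scene 26 [163.  203.3] med [ 500. -343.   45.] lo [ 465. -346.   25.] hi [ 513. -339.   56.]
scene 27 [188.7 220.4] med [ 608. -267.   39.] lo [ 588. -271.   21.] hi [ 621. -263.   47.]
scene 17 [168.2 225.9] med [ 628. -335.   44.] lo [ 602. -337.   24.] hi [ 631. -332.   47.]
top 12 [334.6 188.6] med [ 614. -333.   43.] lo [ 602. -335.   32.] hi [ 624. -333.   49.]
top 15 [324.9 220.3] med [ 490. -293.   46.] lo [ 478. -296.   23.] hi [ 499. -289.   62.]
scene briq 91 [ 616. -302.   54.] [ 615. -303.   54.]
top briq 79 [ 609. -301.   55.] [ 609. -301.   56.]
```

```bash
python3 -c "
import cv2;p=cv2.imread('pics/scene_c.png');cv2.imwrite('pics/scene_c2.png',cv2.resize(p[180:420,130:430],None,fx=2.4,fy=2.4))"
```

```text
(no output)
```

View pics/scene_c2.png

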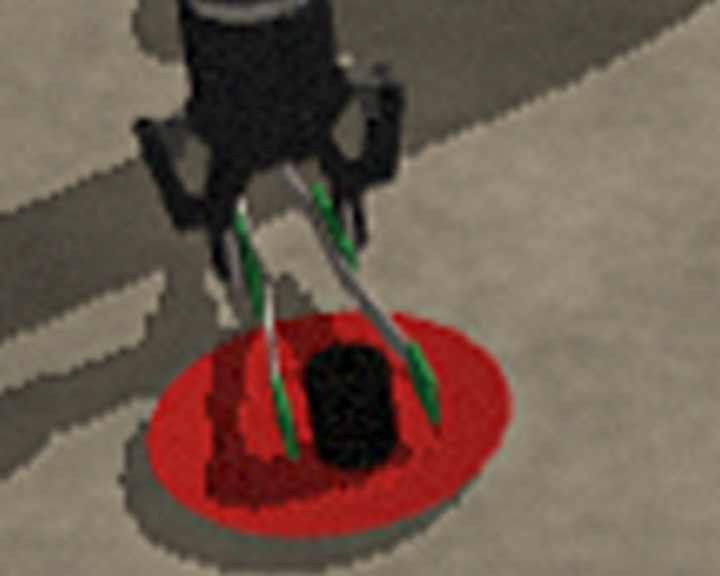

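The green tips (285,420)/(425,385) straddle the briquette (350,405). I'll close on it.

```bash
python3 -m inch '0 0 0 0;0 0 0 0;0 0 0 0;0 0 0 0;0 0 0 0;0 0 0 0;0 0 0 0;0 0 0 0;0 0 0 0;0 0 0 0' 0.036 40
python3 -m inch '0 0 -0.002 0;0 0 -0.005 0;0 0 -0.01 0;0 0 -0.015 0;0 0 -0.025 0;0 0 -0.04 0;0 0 -0.055 0;0 0 -0.07 0;0 0 -0.08 0;0 0 -0.08 0'; python3 t.py d
```

```text
clock: 17.05
tool_pos: [471.7, -321.2, -11.3]
tcp_rot: [180.0, -0.0, 9.1]
contact_force: [0.1, -1.0, 0.6]
opening: 42.0
gripper_force: 45.1
clock: 18.05
tool_pos: [472.8, -322.1, 71.4]
tcp_rot: [179.8, -0.2, 9.2]
contact_force: [-0.8, -0.4, -2.7]
opening: 41.8
gripper_force: 44.6
18.05 [ 472.8 -322.1   71.4] [179.8  -0.2   9.2] 41.81808305046507 44.61090803146362
scene 26 [171.2 178.3] med [ 479. -303.  128.] lo [ 440. -309.  112.] hi [ 506. -297.  130.]
scene 28 [161.4 184.2] med [ 503. -338.  126.] lo [ 463. -342.  106.] hi [ 512. -334.  131.]
scene 26 [182.8 201.2] med [ 618. -279.  123.] lo [ 464. -282.   27.] hi [ 625. -272.  135.]
scene 28 [168.5 205.5] med [ 625. -325.  120.] lo [ 607. -328.  106.] hi [ 633. -321.  129.]
top 22 [325.4 188.9] med [ 603. -279.  127.] lo [ 592. -285.  119.] hi [ 614. -275.  133.]
top 16 [331.  219.5] med [ 490. -299.  125.] lo [ 481. -302.  109.] hi [ 500. -296.  142.]t.py:14: RuntimeWarning: Mean of empty slice.
  print(n,'briq',m.sum(),W[m].mean(0).round(),(W[m].min(0)/2+W[m].max(0)/2).round())
  ret = um.true_divide(
Traceback (most recent call last):
  File "t.py", line 14, in <module>
    print(n,'briq',m.sum(),W[m].mean(0).round(),(W[m].min(0)/2+W[m].max(0)/2).round())
                                                 ~~~~~~~~^^^
ValueError: zero-size array to reduction operation minimum which has no identity
```

View pics/scene_d.png

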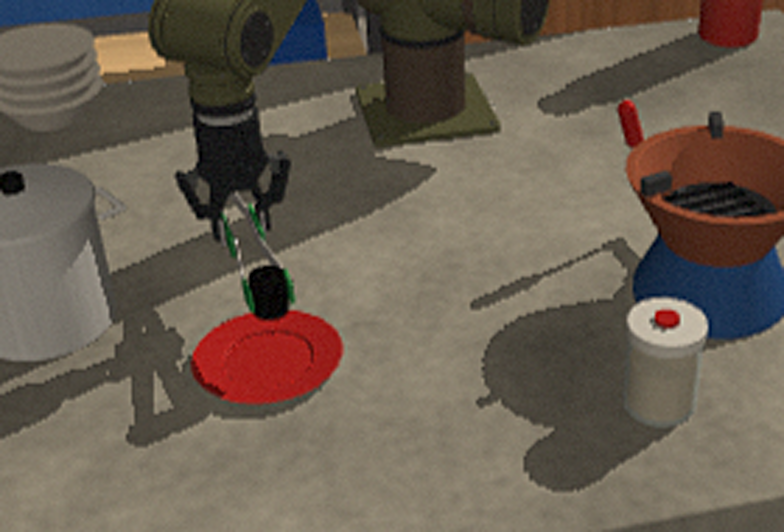

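The briquette (270,290) is clasped and off the plate. I'll raise it, then carry it across.

```bash
python3 -m inch '0 0 -0.01 0;0 0 -0.03 0;0 0 -0.05 0;0 0 -0.075 0;0 0 -0.1 0;0 0 -0.12 0;0 0 -0.14 0;0 0 -0.155 0;0 0 -0.165 0;0 0 -0.168 0'
python3 -c "
from h import *
go(454,232,238,9.2)"
```

```text
clock: 19.2
tool_pos: [471.7, -321.3, 237.7]
tcp_rot: [179.9, -0.1, 9.2]
contact_force: [-0.8, -0.5, -1.8]
opening: 41.9
gripper_force: 44.6
at 19.2 [ 471.7 -321.3  237.7] [ 1.7994e+02 -6.0000e-02  9.1500e+00] shift [ 0.0705 -0.5491 -0.0008] turn -0.0008
```

```bash
python3 -m inch '0 -0.008 0 0;0.003 -0.025 0 0;0.006 -0.05 0 0;0.01 -0.08 0 0;0.014 -0.11 0 0;0.018 -0.14 0 0;0.022 -0.17 0 0;0.026 -0.2 0 0;0.03 -0.23 0 0;0.034 -0.26 0 0'
python3 -m inch '0.004 -0.03 0 0;0.008 -0.06 0 0;0.012 -0.09 0 0;0.016 -0.12 0 0;0.02 -0.15 0 0;0.024 -0.18 0 0;0.028 -0.21 0 0;0.031 -0.24 0 0;0.034 -0.262 0 0;0.035 -0.275 0 0'
python3 -c "
from h import *
go(454,232,238,9.2)"
```

```text
clock: 20.2
tool_pos: [462.3, -56.4, 235.2]
tcp_rot: [-179.9, 0.1, 9.2]
contact_force: [-0.6, 0.1, -2.4]
opening: 41.8
gripper_force: 44.6
clock: 21.2
tool_pos: [452.6, 220.1, 235.2]
tcp_rot: [-180.0, 0.1, 9.3]
contact_force: [0.4, -0.8, -1.3]
opening: 41.9
gripper_force: 44.6
at 21.2 [452.6 220.1 235.2] [-1.7998e+02  1.4000e-01  9.3000e+00] shift [ 0.0033 -0.0115 -0.0028] turn 0.0017
```

```bash
python3 -m inch '0.001 -0.005 0 0;0.002 -0.01 -0.002 0;0.002 -0.013 -0.004 0;0.002 -0.013 -0.005 0;0.002 -0.013 -0.005 0;0.002 -0.013 -0.005 0;0.002 -0.013 -0.005 0;0.002 -0.013 -0.005 0;0.002 -0.013 -0.005 0;0.002 -0.013 -0.005 0'
python3 - <<'E'
from h import *
for n in('scene','top'):
    p,d=cams.camera(n); W=cloud(n,d); m=(np.hypot(W[...,0]-593,W[...,1]-252)<60)&(W[...,2]>215)&(W[...,2]<340)&(p.max(-1)<50)
    print(n,m.sum(),W[m].min(0).round(),np.median(W[m],0).round(),W[m].max(0).round())
    cv2.imwrite(f'pics/{n}_e.png',cv2.resize(p[60:250,120:400,::-1],None,fx=2.8,fy=2.8,interpolation=cv2.INTER_CUBIC))
s=robot.sense();print(s['clock'],s['tool_pos'],s['joint_vel'].round(2))
E
```

```text
clock: 22.2
tool_pos: [454.3, 231.3, 241.5]
tcp_rot: [180.0, 0.0, 9.2]
contact_force: [-0.6, -0.3, -2.6]
opening: 42.2
gripper_force: 44.6
scene 200 [536. 224. 257.] [610. 247. 294.] [620. 273. 310.]
top 155 [569. 223. 263.] [586. 248. 306.] [608. 270. 313.]
22.3 [454.29468144 231.31727788 241.49990122] [-0.06 -0.04 -0.04 -0.02  0.02 -0.12]
```

View pics/scene_e.png

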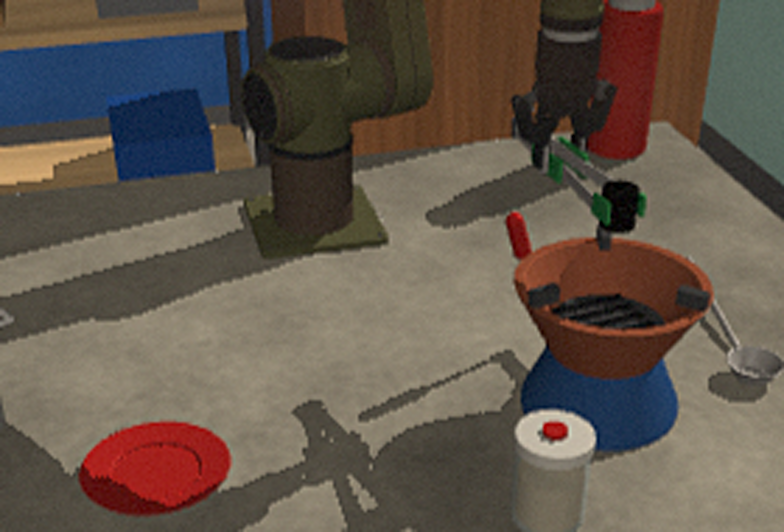

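The crop shows the briquette (620,205) held in the tongs over the jiko's mouth. It measures about (595,248) with its centre at about 285 mm, it is still, and the lever is at rest, so I'll hand in.

```bash
python3 -c "
from plant import job
print(job.sign_off())"
```

```text
the job is handed in; nothing more can be done
None
```

The job is handed in, with no verdict returned. I pushed the ash lever to its stop and it sprang back, and at hand-in the tongs held the briquette still over the jiko's mouth, by my measurements about 5 mm off its axis and 285 mm above the step.

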